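# Reset the interlock, free a sagging bolt and hold the vial guard's gate ajar

### The job

Reset the interlock of the vial guard: twist the spring-return wing knob on the small box clockwise to its stop and let go of it, so that it springs back. Then undo the guard's gate: its barrel bolt has sagged behind the bent-up lip of the keeper, so lift the bolt by its upright post while you pull it back clear of the keeper, without forcing it. Swing the gate about 30 degrees open towards the robot and finish while still holding it there, since its spring would shut it; do not knock over or shift the two vials in the guard or the petri dish in front of it.

Things in the scene. Friction and masses are not known exactly. Their poses are not given: they have to be found in the camera images.
- guard: The fixed vial guard: open-topped, aluminium posts, clear panels on an 8 mm grey base plate, 310 mm wide (y), 125 mm deep (x), 112 mm high. Origin at table level under the middle plane of the closed gate; x points into the guard, away from the robot, so the gate lies in x = 0 and opens towards -x; y left, z up. Hinge at the left (+y) end, keeper at the right (-y) end.
- gate_hinge (a point): Point on the vertical hinge line of the gate, 140 mm to the left (+y) of the guard's origin, 100 mm above the table.
- gate (a joint): Gate angle, rad: 0 closed, grows as it swings towards the robot (clockwise from above) to its stop at 1.0. Steel bars in an aluminium frame, 236 mm wide, 8 mm thick, from 22 to 100 mm above the table; it carries the bolt and its post on its front. A closer spring pulls it shut: 0.24 N m closed, 0.45 N m at 0.5 rad (2 to 4 N at the post).
- bolt_post (a point): Grip point on the axis of the bolt's upright steel post, 139 mm above the table at the start: 13 mm round, plain to its top at 161 mm, free above the gate's bolt loops (103 mm). In the guard's frame it starts at x -22, y -35 mm, i.e. 22 mm in front of the gate plane, 175 mm from the hinge line along the gate (133 mm when the bolt is drawn). It moves with bolt and gate.
- bolt_slide (a joint): Travel of the bolt along the gate, m: 0 is shot home, grows as it is drawn to the left (towards the hinge, +y of the guard) to its stop at 0.042. Friction about 1 N; it stays where left. The lip catches the bolt's head at 0.003 unless the bolt is lifted. From about 0.028 the head is out of the keeper and the gate is free.
- bolt_lift (a joint): Height of the bolt in its worn, tall guide loops, m: 0 is sagged (it falls back there by its own weight, 0.2 to 0.4 kg), 0.018 is the top stop. The head passes over the keeper's lip only above about 0.008; it may sink again once past the lip.
- bolt_head (a point): Centre of the bolt's head, the thick steel disc (28 mm diameter, 14 mm long) at the right-hand end of the 10 mm rod, at the start 75 mm above the table inside the keeper trough.
- keeper_lip (a point): Middle of the top edge of the keeper's bent-up lip, 10 mm thick, 69 mm above the table. The keeper is an open-topped steel trough on the right-hand post; the lip closes the lower part of its left end, its front wall (up to 102 mm) keeps the head from coming out forwards.
- interlock_box: The fixed interlock box, grey, 92 x 92 x 40 mm, standing by itself on the table. Origin at the centre of its underside, z up; at rest the wing of its knob lies along the box's x axis.
- knob_grip (a point): Centre of the black wing of the knob on top of the box, 71 mm above the table: a bar 42 mm long (along this point's x), 13 mm thick (along y, grip it so), from 55 to 83 mm above the table. It is on the knob's vertical axis and turns with it.
- knob (a joint): Angle of the knob, rad: 0 at rest, grows clockwise seen from above to its stop at 1.05 (60 degrees). A spring of about 0.1 N m at the stop turns it back to 0 when let go.
- vial_a: Glass vial with black cap, 23 mm in diameter, 56 mm high, standing on the guard's base plate behind the gate, on the left side. Origin at the centre of its underside. To be left alone.
- vial_b: Glass vial with white cap, 23 mm in diameter, 56 mm high, standing on the guard's base plate behind the gate, on the right side. Origin at the centre of its underside. To be left alone.
- petri: Clear plastic petri dish, 66 mm in diameter, 13 mm high, lying on the table in front of the guard. Origin at the centre of its underside. To be left alone.
Mind the look-alikes: they are no part of the job. Several things have the shape of the interlock_box; the one meant has the colours described above.

How it is judged:
By the outcome, as a careful person would: the job done as asked, in the order asked, and still so for the second after the job is handed in, while the arm keeps its last pose, push and grip.
It also fails if it takes over 45 s, if anything falls off the work surface, if the arm or the gripper's body presses on something with over 40 N, if the wrist force passes 120 N, or if a joint passes its speed limit or range.

### The arm

A 7-joint arm with a two-finger parallel gripper is mounted at the origin on a cart in front of the work surface, level with it; the furniture and walls round the work are solid. World frame = base frame: x ahead of the robot, y to its left, z up, the work surface at z = 0. Lengths are in mm, angles in rad, forces in N, time in s.
With the tool pointing down it reaches from about 400 to 875 mm from the base axis. Payload 4.4 kg.
Tool frame: the origin (TCP) lies at the very end of the fingers, on their centre line; the grasp point (between the pads) lies ctrl.grip_depth behind it (ctrl.grip_depth is the distance from the TCP to the grasp point, in mm); y points along the fingers, x is the direction in which the jaws open and shut, and the axes are right-handed (so a half turn about y gives the same grasp; the last joint's range is limited). The gripper opens to 85 mm and grips with 20 to 120 N. Pads are 22 mm wide; open, the fingers measure 114 mm over their backs; the gripper's body (76 mm by 85 mm) begins 54 mm behind the grasp point. The pads swing forward as they close: fully open they stand 13 mm farther back than shut.
Start: joints at [1.19, 0.628, 0.038, 1.517, -0.027, 0.996, -0.02], TCP at [201.286, -618.063, 206.913] pointing down, gripper open.
Joint ranges: [-3.06, 3.06], [-0.37, 2.12], [-1.25, 1.32], [0.18, 2.47], [-1.1, 4.24], [0.23, 1.98], [-2.94, 2.94]. Speed limits (rad/s): [2.57, 2.57, 3.14, 3.14, 3.14, 3.14, 3.14].

### API

Orientations are given as [roll, pitch, yaw] about the fixed x, y, z axes, in that order (R = Rz(yaw) Ry(pitch) Rx(roll)).
In Python, from cell import ctrl gives the robot as it stands.
- The arm moves only by the tool apply_moves, never from a script. Its argument "motion" is a list of rows, each a list of 5 numbers: the shift along the tool's x, y, z in cm, then the turn about the tool's y in rad, then the finger opening in cm, from 0 to 8.54. In form: [[tx, ty, tz, roll, hand], ...]. A call has 1 to 20 rows; each row is the pose to reach, as a shift and turn from the pose commanded when the call began, along the tool's axes at that moment; what a row does not reach only later rows make up. A row lasts 1/8 s, in which the tool goes at most 62.5 mm and 10.7 degrees, less where a joint would pass 70% of its speed; a pose out of reach is approached as far as the arm can. A call with a gripper value outside its range is refused whole. The fingers move at their own pace and stop on an object; the grip force is fixed at half the most. Time passes only in rows, so rows that repeat a pose let the fingers close. It gives the time, the measured TCP pose, the force and the opening at its end, in the units of the state.
- ctrl.read_state(): the state, without advancing time (a new reading comes with each control period).
- ctrl.get_image(name): name is "scene" or "top" or "wrist"; returns a dict with "image" (420x560x3 uint8, red, green, blue), "vfov" (degrees; the focal length in pixels is half the picture's height over the tangent of half this angle, whatever the lens; pixels are square), "cx", "cy" (the principal point, pixels), "k1" (the pictures are not rectified: a ray, as slopes to the right and down, at radius r is drawn at 1 + k1 r^2 times it, then the intrinsics apply), "extrinsics" (4x4, takes a point from world to camera coordinates); the wrist camera has in their place "tool_from_camera" (4x4, takes a point from camera to tool coordinates, whose origin is the TCP and whose axes are the tool frame's). Camera axes: x right, y up, looking along -z (the intrinsics and any distortion apply to the point x, -y, -z); pixel columns grow to the right and rows downward; lengths in mm; the calibration is good to about 2 mm. A picture is of the moment at which its call begins: read the wrist's pose just before it. There is no depth.
- ctrl.finish_job(): hands the job in, once; it reports no verdict.
Trained networks look in a picture, given as the dict that the camera call returned (one of the last four; its "shot" number tells which), for a name from the list of things; names that differ only in an ending like _2 or _b are one class to them, and where a whole thing is asked for, a point or a joint stands for the part that bears it (a point fixed in the world has none). Each returns a list of dicts, best first, with "confidence" (0 to 1); they miss things now and then, are a little off and sometimes report something else, mostly with a low value. They report only what shows in the picture. A call takes as long as a camera call. They do not tell look-alikes from the thing itself.
- ctrl.search_frame(picture, query): "location" ([x, y, z] in mm, in world coordinates, good to about 4 mm: the middle of the surface that is visible of it).
- ctrl.mark_of(picture, query): "location" ([x, y, z] in mm, in world coordinates, good to about 4 mm: a listed point, or the origin of a listed thing).
The state is a dict: "clock": time; "qpos": joint angles; "qd": joint speeds; "tau": joint torques, N m; "eef_pos": TCP position; "tool_rot": TCP orientation; "force": force on the tool from outside, world axes, zero at the start; "torque": the same for the moment, N m; "width": finger opening in mm.
Only numpy, scipy, OpenCV 4.12 (cv2) and the standard library are available. Lean on these libraries where they do the work, as an engineer would, in place of code of your own. Each camera call takes 0.05 s, during which the arm holds its last target.

## Working session

There is one attempt and no reset: what is moved stays moved. The work goes in short steps, Python scripts to look and compute and a tool call to move; the robot and the scene stay as the last step left them, time stands still between calls to the robot, and variables do not carry over. Pictures are saved under pics/ and viewed, and the job is handed in when it is done.

Besides the shell and the picture viewer there is one more tool, called after "Emit:" as name(argument=value, ...) on one line, values as JSON. apply_moves: Moves the arm, as the interface text tells. Its arguments: {"type":"object","properties":{"motion":{"type":"array","items":{"type":"array","items":{"type":"number"}}}},"required":["motion"]}

```bash
ls; mkdir -p pics
python3 - <<'E'
from cell import ctrl
import cv2,numpy as np
s=ctrl.read_state();print({k:np.round(v,3).tolist() for k,v in s.items()});print(ctrl.grip_depth)
for n in ["scene","top","wrist"]:
    p=ctrl.get_image(n);cv2.imwrite(f"pics/{n}0.png",p["image"][:,:,::-1])
    print(n,p["vfov"],p["cx"],p["cy"],p["k1"],np.round(p.get("extrinsics",p.get("tool_from_camera")),3).tolist())
    for q in ["guard","gate_hinge","bolt_post","bolt_head","keeper_lip","interlock_box","knob_grip","vial_a","petri"]:
        print(q,[(np.round(d["location"]).tolist(),round(d["confidence"],2)) for d in ctrl.mark_of(p,q)][:4])
E
```

```text
pics
{'clock': 0.0, 'qpos': [1.19, 0.629, 0.038, 1.518, -0.027, 0.996, -0.02], 'qd': [0.001, 0.0, 0.0, -0.001, 0.001, -0.001, -0.0], 'tau': [0.002, -56.34, 1.227, -19.344, 0.011, 0.011, 0.0], 'eef_pos': [201.056, -617.397, 205.957], 'tool_rot': [-1.571, 0.002, -1.256], 'force': [-0.354, 0.028, 0.69], 'torque': [-0.006, -0.063, -0.027], 'width': 85.52}
18.700000000000003
scene 45.11094984241646 286.270556843239 203.9838231968604 0.0160981887465785 [[-0.666, -0.746, 0.006, 217.518], [0.456, -0.401, 0.794, -429.522], [-0.59, 0.532, 0.608, -948.624], [0.0, 0.0, 0.0, 1.0]]
guard [([607.0, -7.0, 2.0], 0.85)]
gate_hinge [([594.0, 135.0, 102.0], 0.97), ([672.0, 74.0, 7.0], 0.72)]
bolt_post [([579.0, -44.0, 141.0], 0.75)]
bolt_head [([582.0, -125.0, 76.0], 0.74), ([579.0, -107.0, 68.0], 0.16)]
keeper_lip [([577.0, -109.0, 67.0], 0.74), ([464.0, -299.0, 63.0], 0.4)]
interlock_box [([478.0, -629.0, -2.0], 0.6)]
knob_grip [([479.0, -629.0, 72.0], 0.56), ([460.0, -299.0, 69.0], 0.44)]
vial_a [([675.0, 75.0, 6.0], 0.64), ([676.0, -81.0, 12.0], 0.44)]
petri [([467.0, -77.0, -0.0], 0.78)]
top 53.604
[... 252 characters left out ...]
9.0], 0.92)]
bolt_post [([584.0, -43.0, 140.0], 0.61), ([584.0, -114.0, 71.0], 0.33)]
bolt_head []
keeper_lip [([582.0, -112.0, 72.0], 0.85)]
interlock_box [([478.0, -630.0, 4.0], 0.73), ([465.0, -298.0, -2.0], 0.58)]
knob_grip [([478.0, -628.0, 72.0], 0.55), ([467.0, -299.0, 72.0], 0.44)]
vial_a [([670.0, 75.0, 7.0], 0.61), ([668.0, -83.0, 10.0], 0.39)]
petri [([472.0, -73.0, -2.0], 0.75)]
wrist 65.96114391589207 272.50901647781654 208.01803458117462 0.014874994811575804 [[1.0, 0.0, -0.0, -0.061], [-0.0, 0.283, -0.959, -167.199], [-0.0, 0.959, 0.283, 71.184], [0.0, 0.0, 0.0, 1.0]]
guard []
gate_hinge []
bolt_post []
bolt_head []
keeper_lip []
interlock_box []
knob_grip []
vial_a []
petri []
```

View pics/scene0.png

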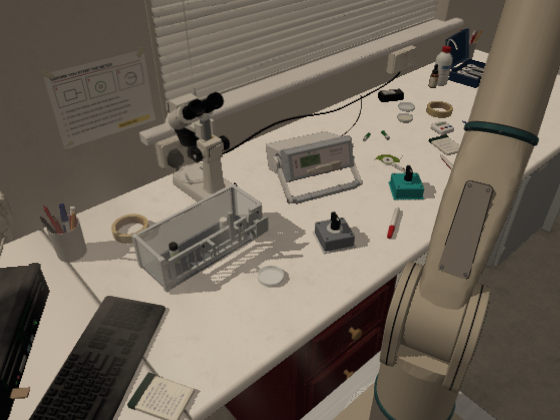

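View pics/top0.png

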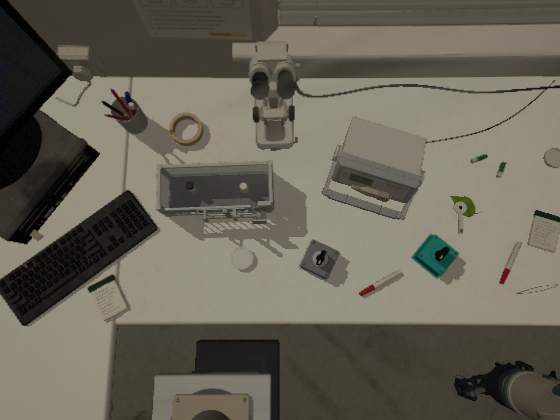

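View pics/wrist0.png

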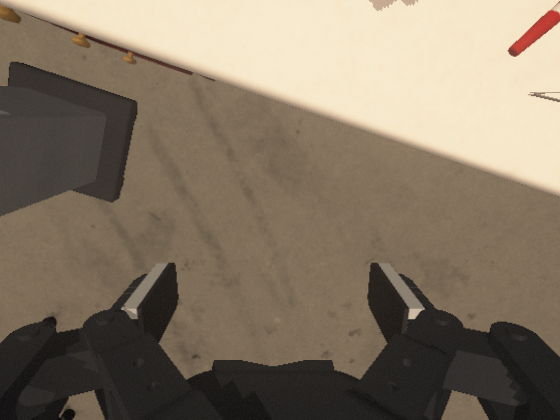

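Run:
```python
import cv2,numpy as np
a=cv2.imread("pics/top0.png")
c=cv2.resize(a[225:295,285:475],None,fx=4,fy=4,interpolation=cv2.INTER_CUBIC)
b=cv2.imread("pics/scene0.png")
d=cv2.resize(b[160:260,290:440],None,fx=3,fy=3,interpolation=cv2.INTER_CUBIC)
d=cv2.copyMakeBorder(d,0,0,0,760-d.shape[1],cv2.BORDER_CONSTANT)
cv2.imwrite("pics/crop0.png",np.vstack([c,d]))
```

```text
(no output)
```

View pics/crop0.png

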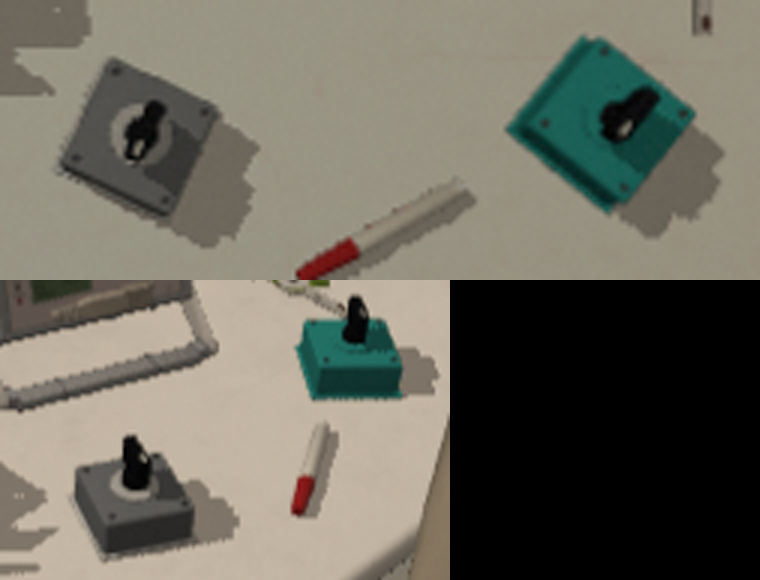

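The candidates are the grey box at top px (320,259) and the teal one at (436,255). The grey one fits the description, and the crop confirms it. Its wing lies at about -24° world yaw, so the jaw axis goes to about +65°. I'm moving above it now.

Emit:
apply_moves(motion=[[-5.5, 0, 8.7, -0.18, 8], [-11, 0, 17.4, -0.36, 8], [-16.5, 0, 26.1, -0.54, 8], [-22.1, 0, 34.9, -0.72, 8], [-22.1, 0, 34.9, -0.9, 8], [-22.1, 0, 34.9, -1.08, 8], [-22.1, 0, 34.9, -1.26, 8], [-22.1, 0, 34.9, -1.44, 8], [-22.1, 0, 34.9, -1.62, 8], [-22.1, 0, 34.9, -1.8, 8], [-22.1, 0, 34.9, -1.98, 8], [-22.1, 0, 34.9, -2.16, 8], [-22.1, 0, 34.9, -2.34, 8], [-22.1, 0, 34.9, -2.39, 8], [-22.1, 0, 34.9, -2.39, 8]])

```text
clock: 3.38
eef_pos: [464.6, -300.1, 206.9]
tool_rot: [-1.571, -0.0, 1.133]
force: [-0.7, -0.7, 0.3]
width: 80.0
```

```bash
cat > h.py <<'E'
from cell import ctrl
import cv2,numpy as np
from scipy.spatial.transform import Rotation as Ro
def st():
    s=ctrl.read_state();print(round(s["clock"],2),np.round(s["eef_pos"],1),np.round(s["tool_rot"],3),"F",np.round(s["force"],1),"w",round(float(s["width"]),1),"q",np.round(s["qpos"],2));return s
def grab(n,name):
    s=ctrl.read_state();p=ctrl.get_image(n);cv2.imwrite(f"pics/{name}.png",p["image"][:,:,::-1])
    if n=="wrist":
        T=np.eye(4);T[:3,:3]=Ro.from_euler("xyz",s["tool_rot"]).as_matrix();T[:3,3]=s["eef_pos"]
        E=np.linalg.inv(T@np.array(p["tool_from_camera"]))
    else:E=np.array(p["extrinsics"])
    p["E"]=E;return p
def proj(p,X):
    c=p["E"]@np.append(X,1);f=210/np.tan(np.radians(p["vfov"])/2)
    a=np.array([c[0],-c[1]])/-c[2];a=a*(1+p["k1"]*(a@a));return a*f+[p["cx"],p["cy"]]
def ray(p,uv,z):
    f=210/np.tan(np.radians(p["vfov"])/2);b=(np.array(uv)-[p["cx"],p["cy"]])/f;a=b.copy()
    for _ in range(10):a=b/(1+p["k1"]*(a@a))
    Ei=np.linalg.inv(p["E"]);d=Ei[:3,:3]@[a[0],-a[1],-1];o=Ei[:3,3];return o+d*(z-o[2])/d[2]
def marks(p,qs):
    for q in qs:print(q,[(np.round(d["location"],1).tolist(),round(d["confidence"],2)) for d in ctrl.mark_of(p,q)][:3])
E
python3 - <<'E'
from h import *
st();p=grab("wrist","w1");marks(p,["knob_grip","interlock_box"])
p=grab("top","t1");marks(p,["knob_grip","interlock_box","bolt_post","keeper_lip","gate_hinge","guard"])
p=grab("scene","s1");marks(p,["knob_grip","interlock_box","bolt_post","keeper_lip","gate_hinge","guard"])
E
```

```text
3.38 [ 464.6 -300.1  206.9] [-1.571 -0.     1.133] F [-0.7 -0.7  0.3] w 80.0 q [ 0.94  0.55 -0.63  1.78  0.4   0.94  1.27]
knob_grip [([477.6, -630.1, 68.5], 0.78), ([468.2, -304.7, 70.1], 0.66)]
interlock_box [([464.1, -295.2, 2.4], 0.89), ([474.7, -628.1, -2.6], 0.83)]
knob_grip [([466.0, -299.9, 72.1], 0.48), ([477.7, -629.4, 72.8], 0.4)]
interlock_box [([464.9, -295.5, -1.6], 0.59), ([476.3, -629.7, 3.4], 0.55)]
bolt_post [([585.8, -43.6, 138.0], 0.61)]
keeper_lip [([585.4, -108.3, 71.7], 0.58)]
gate_hinge [([595.7, 134.1, 103.8], 0.78)]
guard [([600.5, -6.6, 0.8], 0.81)]
knob_grip [([463.5, -295.2, 67.1], 0.58), ([476.1, -627.8, 67.4], 0.57)]
interlock_box [([467.0, -294.1, -0.5], 0.6), ([480.9, -629.0, 2.2], 0.59)]
bolt_post [([575.8, -44.1, 139.6], 0.63)]
keeper_lip [([579.8, -109.7, 68.6], 0.95)]
gate_hinge [([596.0, 131.6, 97.8], 0.94)]
guard [([605.1, -8.3, 1.5], 0.73)]
```

View pics/w1.png

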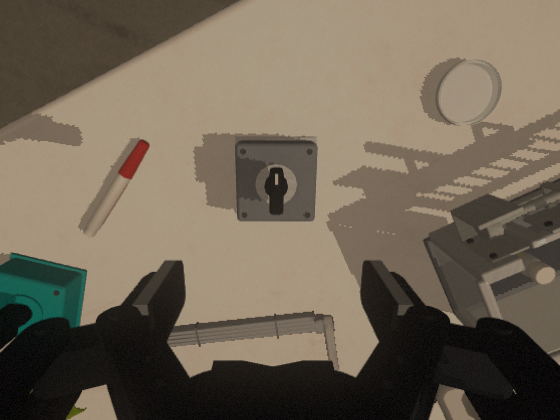

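Wrist view: the grey box is squared up in the picture (236-317, 141-220). The wing is vertical at about (276,190), between the finger columns.

Run:
```python
from h import *
st();p=grab("wrist","w2")
im=cv2.imread("pics/w2.png");cv2.imwrite("pics/w2c.png",cv2.resize(im[130:230,220:330],None,fx=6,fy=6,interpolation=cv2.INTER_CUBIC))
for uv in [(242.5,152),(310,152),(306,215),(246,215)]:print(ray(p,uv,40))
for X in [(464.6,-300.1,83),(464.6,-300.1,55)]:print(proj(p,np.array(X)))
d=np.array([np.cos(-.437),np.sin(-.437),0])
for k in(-21,21):print(proj(p,np.array([464.6,-300.1,83])+k*d),proj(p,np.array([464.6,-300.1,55])+k*d))
```

```text
4.22 [ 464.7 -299.9  206.9] [-1.571 -0.     1.134] F [-0.4 -0.2 -0.9] w 80.7 q [ 0.94  0.55 -0.63  1.78  0.4   0.94  1.27]
[ 420.85634578 -313.97361135   40.        ]
[ 450.11420566 -251.38054563   40.        ]
[ 510.52932597 -281.93203859   40.        ]
[ 483.01402974 -340.81751724   40.        ]
[272.89453772 194.20401721]
[272.87198236 187.48562627]
[272.89701166 171.73540214] [272.87384029 166.77120123]
[272.89221248 215.79308803] [272.87023314 207.45230745]
```

View pics/w2c.png

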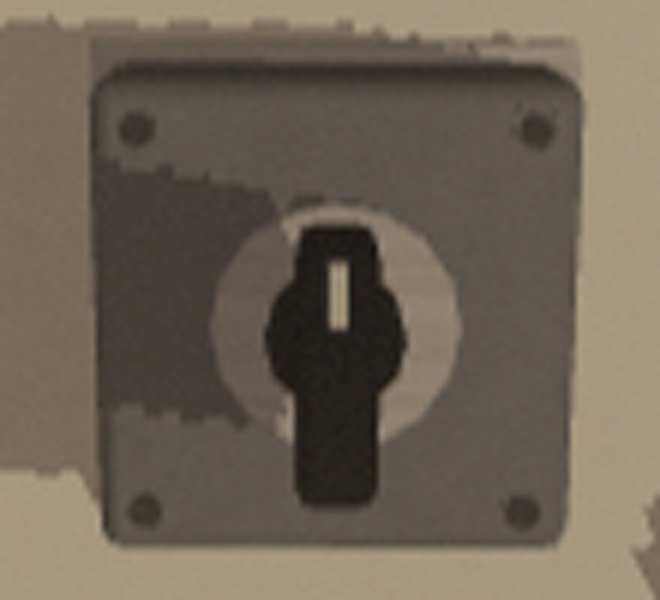

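Emit:
apply_moves(motion=[[0.2, 5, 0.2, 0, 6], [0.2, 10, 0.2, 0, 5], [0.2, 13.5, 0.2, 0, 4], [0.2, 14.9, 0.2, 0, 4], [0.2, 14.9, 0.2, 0, 4], [0.2, 14.9, 0.2, 0, 4]])

```text
clock: 5.03
eef_pos: [464.9, -297.7, 59.3]
tool_rot: [-1.573, 0.0, 1.134]
force: [-0.3, -0.2, 0.5]
width: 39.9
```

Run:
```python
from h import *
st();p=grab("wrist","w3");p=grab("scene","s3")
im=cv2.imread("pics/s3.png");a=cv2.resize(im[180:260,290:380],(540,480),interpolation=cv2.INTER_CUBIC);cv2.imwrite("pics/s3c.png",a)
```

```text
5.03 [ 464.9 -297.7   59.3] [-1.573  0.     1.134] F [-0.3 -0.2  0.5] w 39.9 q [ 0.83  0.74 -0.49  1.91  0.58  0.63  1.11]
```

View pics/w3.png

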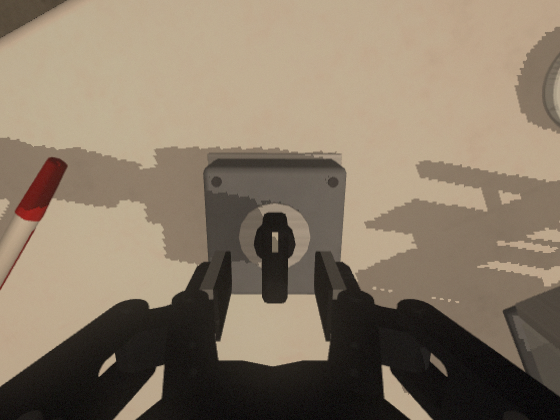

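View pics/s3c.png

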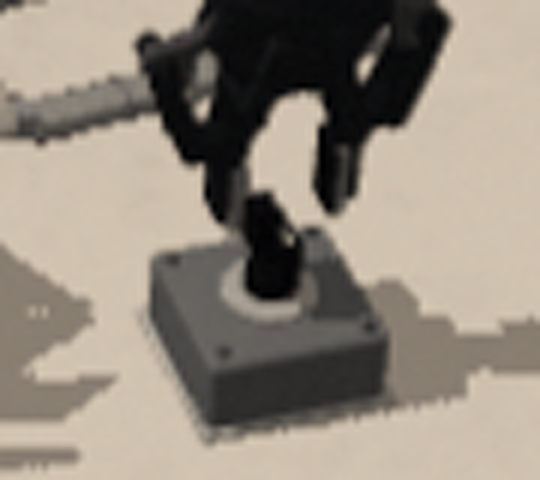

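Emit:
apply_moves(motion=[[0, 0, 0, 0, 1], [0, 0, 0, 0, 0], [0, 0, 0, 0, 0], [0, 0, 0, 0, 0], [0, 0, 0, 0, 0], [0, 0, 0, 0, 0]])

```text
clock: 5.88
eef_pos: [464.5, -297.4, 58.7]
tool_rot: [-1.572, 0.0, 1.134]
force: [0.3, 0.4, 6.8]
width: 0.2
```

Run:
```python
from h import *
s=st();print(s["torque"]);p=grab("wrist","w4");p=grab("scene","s4")
im=cv2.imread("pics/s4.png");a=cv2.resize(im[180:260,290:380],(540,480),interpolation=cv2.INTER_CUBIC);cv2.imwrite("pics/s4c.png",a)
```

```text
5.88 [ 464.5 -297.4   58.7] [-1.572  0.     1.134] F [0.3 0.4 6.8] w 0.2 q [ 0.83  0.74 -0.49  1.91  0.58  0.63  1.11]
[ 0.1009435   0.00608571 -0.02732095]
```

View pics/w4.png

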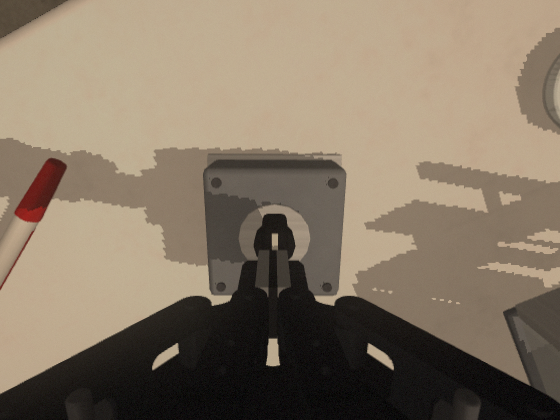

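View pics/s4c.png

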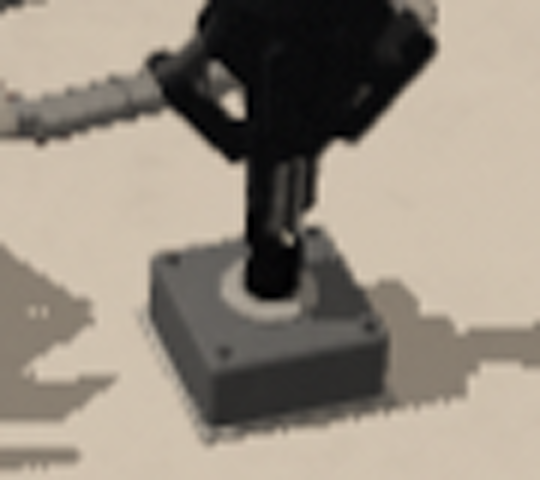

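Run:
```python
from h import *
s=st();
for n in("wrist","scene"):
    p=grab(n,n+"5");im=cv2.imread(f"pics/{n}5.png")
    R=Ro.from_euler("xyz",s["tool_rot"]).as_matrix()
    for y in(0,-18.7,-40):
        u=proj(p,s["eef_pos"]+R@[0,y,0]);print(n,y,u)
```

```text
5.97 [ 464.5 -297.3   58.7] [-1.572  0.     1.134] F [-0.1 -0.   6.5] w -0.0 q [ 0.83  0.74 -0.49  1.91  0.58  0.63  1.11]
wrist 0 [273.5447434 247.916607 ]
wrist -18.7 [273.64638609 262.83026908]
wrist -40 [273.79353575 284.40853494]
scene 0 [335.22498979 223.41489611]
scene -18.7 [335.68965745 217.95572969]
scene -40 [336.22891491 211.62305685]
```

Run:
```python
from h import *
s=st();p=grab("wrist","wrist6");R=Ro.from_euler("xyz",s["tool_rot"]).as_matrix()
for y in(0,-10,-20,-30):
    print(y,[np.round(proj(p,s["eef_pos"]+R@[0,y,z]),1) for z in(11,-11)])
im=cv2.imread("pics/wrist6.png");cv2.imwrite("pics/w6c.png",cv2.resize(im[195:305,205:345],None,fx=5,fy=5,interpolation=cv2.INTER_CUBIC))
p=grab("scene","scene6")
for z in (0,40):
  print(z,[np.round(proj(p,np.array([464.5+46*(a*np.cos(-.437)-b*np.sin(-.437)),-297.4+46*(a*np.sin(-.437)+b*np.cos(-.437)),z])),1) for a,b in((1,1),(1,-1),(-1,-1),(-1,1))])
im=cv2.imread("pics/scene6.png");cv2.imwrite("pics/s6c.png",cv2.resize(im[170:260,290:380],None,fx=6,fy=6,interpolation=cv2.INTER_CUBIC))
```

```text
6.08 [ 464.5 -297.4   58.7] [-1.572  0.     1.134] F [ 0.2 -0.1  6.4] w -0.1 q [ 0.83  0.74 -0.49  1.91  0.58  0.63  1.11]
0 [array([273.6, 229.4]), array([273.5, 265.8])]
-10 [array([273.6, 236.1]), array([273.6, 274.3])]
-20 [array([273.7, 243.5]), array([273.6, 283.7])]
-30 [array([273.7, 252. ]), array([273.7, 294.3])]
0 [array([312.4, 232.5]), array([343.2, 226.5]), array([356.1, 247.7]), array([323.8, 254.3])]
40 [array([312.9, 221.4]), array([344.3, 215.5]), array([357.4, 236.4]), array([324.6, 243. ])]
```

View pics/w6c.png

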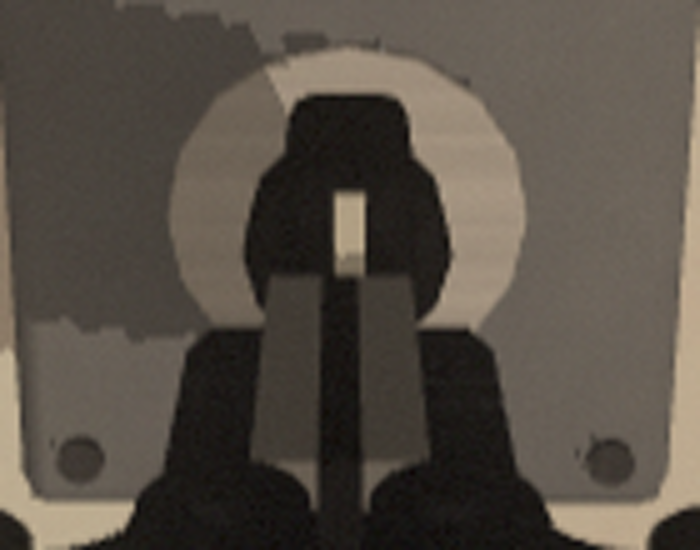

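View pics/s6c.png

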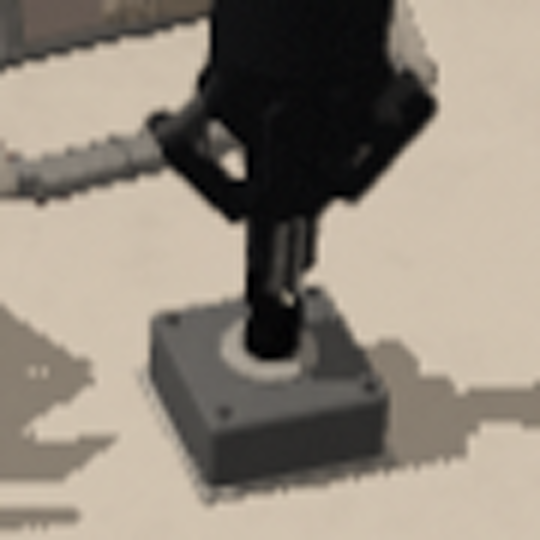

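Fingers shut to zero and 6.5 N upward: the pads closed on top of the wing. The wrist picture, the scene picture and the contact height of 83 mm all agree that the real fingertips sit about 24 mm behind the nominal TCP. I'll reopen and go 21 mm lower.

Emit:
apply_moves(motion=[[0, -0.2, 0, 0, 4], [0, -0.2, 0, 0, 4], [0, -0.2, 0, 0, 4], [0, 0, 0, 0, 4], [0, 1.0, 0, 0, 4], [0, 1.6, 0, 0, 4], [0, 2.1, 0, 0, 4], [0, 2.1, 0, 0, 4]])

```text
clock: 7.18
eef_pos: [463.5, -297.0, 36.4]
tool_rot: [-1.57, -0.0, 1.134]
force: [-0.3, 0.7, -0.5]
width: 39.8
```

Emit:
apply_moves(motion=[[0, 0, 0, 0, 2], [0, 0, 0, 0, 0], [0, 0, 0, 0, 0], [0, 0, 0, 0, 0], [0, 0, 0, 0, 0]])

```text
clock: 7.8
eef_pos: [464.4, -296.5, 37.4]
tool_rot: [-1.572, -0.001, 1.135]
force: [-0.7, 4.0, 5.4]
width: 11.7
```

Run:
```python
from h import *
s=st();print(s["torque"]);p=grab("wrist","w7")
im=cv2.imread("pics/w7.png");cv2.imwrite("pics/w7c.png",cv2.resize(im[195:305,205:345],None,fx=5,fy=5,interpolation=cv2.INTER_CUBIC))
```

```text
7.8 [ 464.4 -296.5   37.4] [-1.572e+00 -1.000e-03  1.135e+00] F [-0.7  4.   5.4] w 11.7 q [ 0.82  0.78 -0.46  1.92  0.6   0.58  1.09]
[ 0.74453264  0.01351394 -0.06469279]
```

View pics/w7c.png

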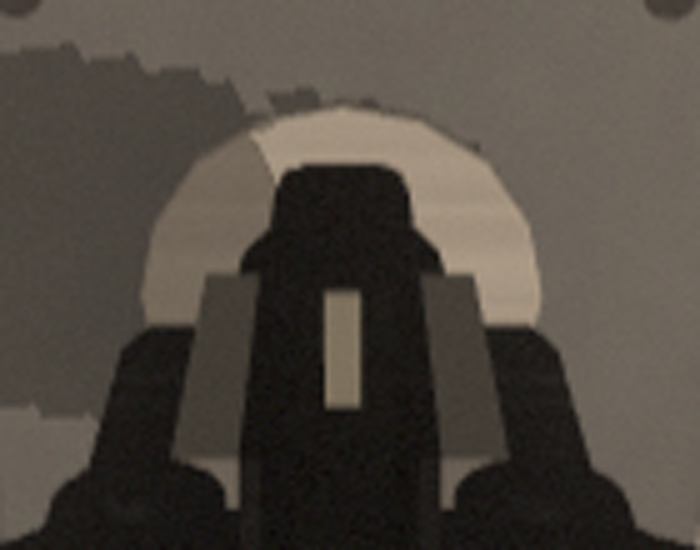

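Gripped: width 11.7 mm, and the wing sits between both pads. Now the clockwise twist.

Emit:
apply_moves(motion=[[0, 0, 0, 0.15, 0], [0, 0, 0, 0.3, 0], [0, 0, 0, 0.45, 0], [0, 0, 0, 0.6, 0], [0, 0, 0, 0.75, 0], [0, 0, 0, 0.9, 0], [0, 0, 0, 1.03, 0], [0, 0, 0, 1.1, 0], [0, 0, 0, 1.1, 0], [0, 0, 0, 1.1, 0]])

```text
clock: 9.1
eef_pos: [465.9, -295.4, 37.4]
tool_rot: [-1.57, -0.003, 0.039]
force: [3.3, 5.6, 4.1]
width: 12.0
```

Run:
```python
from h import *
s=st();print(s["torque"]);p=grab("wrist","w8")
im=cv2.imread("pics/w8.png");cv2.imwrite("pics/w8c.png",cv2.resize(im[155:305,165:385],None,fx=3.5,fy=3.5,interpolation=cv2.INTER_CUBIC))
```

```text
9.1 [ 465.9 -295.4   37.4] [-1.57  -0.003  0.039] F [3.3 5.6 4.1] w 12.0 q [ 0.63  0.74 -0.18  1.93  0.25  0.5   0.32]
[ 1.23776835 -0.46018691  0.68906188]
```

View pics/w8c.png

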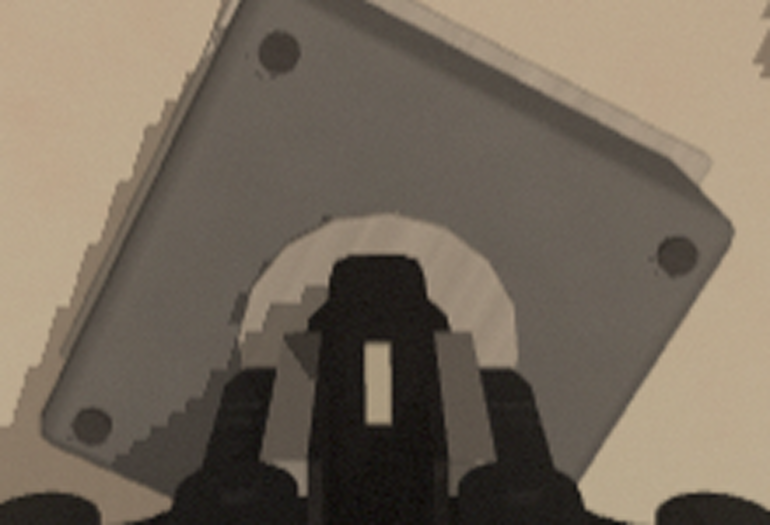

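Turned 1.095 rad. The axial torque of 0.69 N m is well above the spring's 0.1, so the knob is on its stop. Releasing.

Emit:
apply_moves(motion=[[0, 0, 0, 1.08, 3], [0, 0, 0, 0, 8], [0, 0, 0, 0, 8], [0, 0, 0, 0, 8], [0, 0, 0, 0, 8], [0, 0, 0, 0, 8], [0, 0, 0, 0, 8]])

```text
clock: 10.02
eef_pos: [463.8, -297.2, 36.9]
tool_rot: [-1.571, -0.0, 0.034]
force: [0.3, -0.6, 0.2]
width: 79.6
```

Run:
```python
from h import *
s=st();print(s["torque"]);p=grab("wrist","w9")
im=cv2.imread("pics/w9.png");cv2.imwrite("pics/w9c.png",cv2.resize(im[155:305,165:385],None,fx=3.5,fy=3.5,interpolation=cv2.INTER_CUBIC))
```

```text
10.03 [ 463.8 -297.2   36.9] [-1.571 -0.     0.034] F [ 0.3 -0.6  0.2] w 79.6 q [ 0.63  0.74 -0.18  1.93  0.25  0.5   0.31]
[2.28476471e-02 3.21953226e-02 5.80106793e-05]
```

View pics/w9c.png

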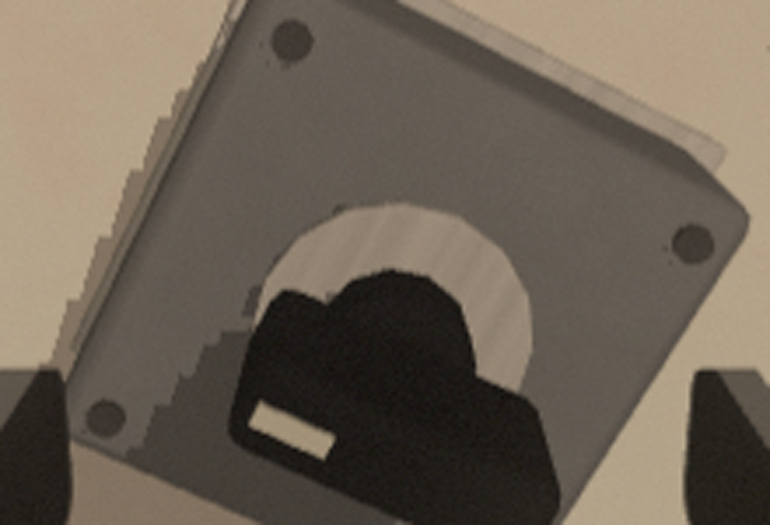

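The knob sprang back: the wing is again parallel to the box sides. One slip of mine: the first release row carried a turn value, which was undone in the next row. Lifting off and moving over the post.

Emit:
apply_moves(motion=[[0, -6, 0, 0, 8], [0, -12, 0, 0, 8], [0, -16.3, 0, 0, 7], [3, -16.3, 6, -0.18, 7], [6, -16.3, 12, -0.36, 6], [9, -16.3, 18, -0.54, 6], [11, -16.3, 23, -0.72, 6], [12, -16.3, 25, -0.9, 6], [12, -16.3, 25, -1.08, 6], [12, -16.3, 25, -1.26, 6], [12, -16.3, 25, -1.44, 6], [12, -16.3, 25, -1.576, 6], [12, -16.3, 25, -1.576, 6]])

```text
clock: 11.7
eef_pos: [575.0, -43.5, 199.7]
tool_rot: [-1.57, -0.0, 1.608]
force: [0.5, 0.5, -0.4]
width: 60.0
```

Run:
```python
from h import *
s=st();p=grab("wrist","w10");q=["bolt_post","gate_hinge","keeper_lip","bolt_head","guard"];marks(p,q)
p=grab("top","t10");marks(p,q+["knob_grip"])
im=cv2.imread("pics/t10.png");cv2.imwrite("pics/t10c.png",cv2.resize(im[150:290,140:360],None,fx=3.5,fy=3.5,interpolation=cv2.INTER_CUBIC))
```

```text
11.7 [575.  -43.5 199.7] [-1.57  -0.     1.608] F [ 0.5  0.5 -0.4] w 60.0 q [ 0.46  0.61 -0.7   1.72  0.46  0.98  1.2 ]
bolt_post [([581.0, -42.0, 140.4], 0.63)]
gate_hinge [([597.0, 132.6, 107.0], 0.58), ([670.8, -77.7, 9.0], 0.19)]
keeper_lip [([584.0, -110.2, 72.0], 0.74)]
bolt_head [([582.3, -124.8, 74.9], 0.73)]
guard [([601.3, -6.6, -0.5], 0.76), ([584.7, -109.2, 67.5], 0.64)]
bolt_post []
gate_hinge [([594.6, 133.3, 98.5], 0.97)]
keeper_lip [([584.3, -112.9, 70.2], 0.64)]
bolt_head []
guard [([583.2, -114.4, 70.7], 0.15)]
knob_grip [([467.1, -295.7, 71.6], 0.48)]
```

View pics/w10.png

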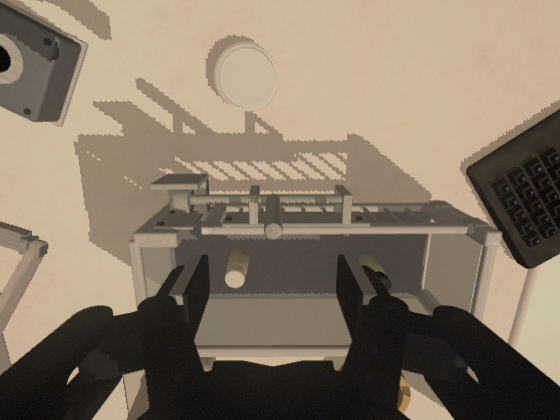

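View pics/t10c.png

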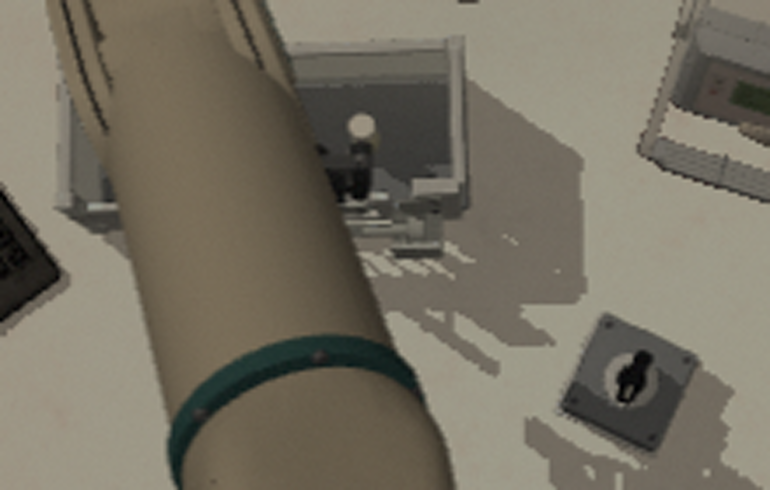

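Run:
```python
from h import *
im=cv2.imread("pics/w10.png");cv2.imwrite("pics/w10c.png",cv2.resize(im[165:265,125:505],None,fx=2.1,fy=2.1,interpolation=cv2.INTER_CUBIC))
cv2.imwrite("pics/w10d.png",cv2.resize(im[180:250,240:310],None,fx=8,fy=8,interpolation=cv2.INTER_CUBIC))
s=st();p=grab("wrist","w11")
print(ray(p,(274,232),161),proj(p,np.array([581,-43,161])),proj(p,np.array([581,-43,139])),proj(p,np.array([581,-43,103])))
```

```text
12.35 [575.2 -43.2 199.9] [-1.571  0.     1.61 ] F [-0.8 -0.3  0.2] w 60.0 q [ 0.46  0.61 -0.7   1.72  0.46  0.98  1.2 ]
[580.19079743 -42.28790683 161.        ] [272.90542968 233.07829021] [272.88039143 222.5261769 ] [272.84771127 208.74669554]
```

View pics/w10c.png

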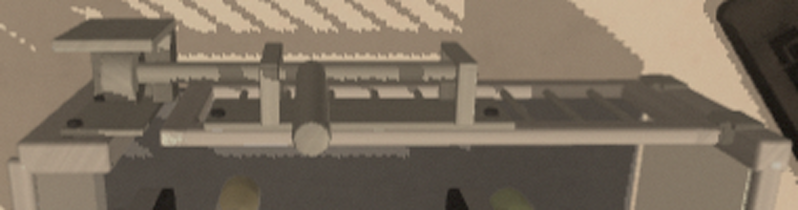

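View pics/w10d.png

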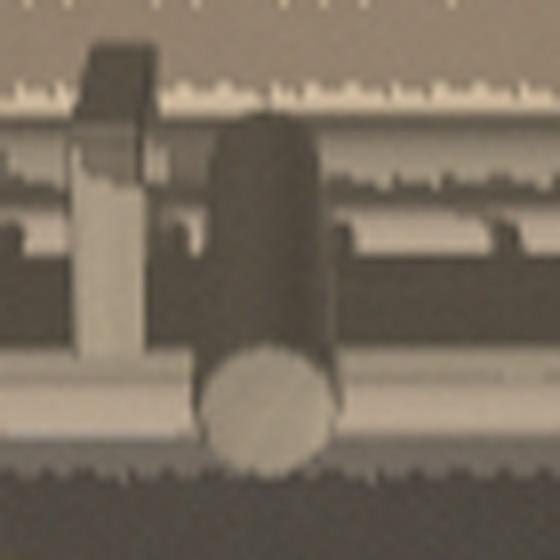

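Post top at (273.4,231), giving (580,-42.6), which agrees with the networks. The gate rail is parallel to the jaw axis. Descending and gripping.

Emit:
apply_moves(motion=[[0, 4, -0.5, 0, 5], [0, 7.5, -0.5, 0, 4], [0, 9.7, -0.5, 0, 4], [0, 10.2, -0.5, 0, 4], [0, 10.2, -0.5, 0, 2.5], [0, 10.2, -0.5, 0, 1], [0, 10.2, -0.5, 0, 0], [0, 10.2, -0.5, 0, 0], [0, 10.2, -0.5, 0, 0], [0, 10.2, -0.5, 0, 0]])

```text
clock: 13.65
eef_pos: [581.1, -43.0, 99.0]
tool_rot: [-1.573, 0.0, 1.61]
force: [-0.5, -0.6, 6.7]
width: 11.5
```

Run:
```python
from h import *
s=st();print(s["torque"]);p=grab("wrist","w12");
im=cv2.imread("pics/w12.png");cv2.imwrite("pics/w12c.png",cv2.resize(im[130:310,130:390],None,fx=3,fy=3,interpolation=cv2.INTER_CUBIC))
```

```text
13.65 [581.1 -43.   99. ] [-1.573  0.     1.61 ] F [-0.5 -0.6  6.7] w 11.5 q [ 0.4   0.74 -0.61  1.8   0.58  0.78  1.11]
[ 0.04038853  0.08394268 -0.00567139]
```

View pics/w12c.png

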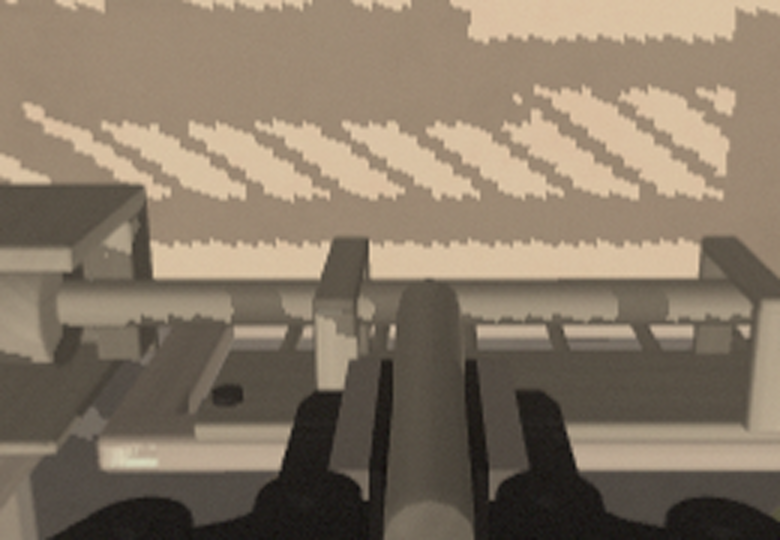

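Post gripped at 11.5 mm. Lifting 13 mm first and checking.

Emit:
apply_moves(motion=[[0, -0.5, 0, 0, 0], [0, -1.0, 0, 0, 0], [0, -1.3, 0, 0, 0], [0, -1.3, 0, 0, 0], [0, -1.3, 0, 0, 0]])

```text
clock: 14.32
eef_pos: [580.2, -43.0, 110.8]
tool_rot: [-1.571, -0.0, 1.61]
force: [1.9, 0.9, -1.3]
width: 11.4
```

Run:
```python
from h import *
s=st();print(s["torque"]);p=grab("wrist","w13");
im=cv2.imread("pics/w13.png");cv2.imwrite("pics/w13c.png",cv2.resize(im[130:310,130:390],None,fx=3,fy=3,interpolation=cv2.INTER_CUBIC))
```

```text
14.32 [580.2 -43.  110.8] [-1.571 -0.     1.61 ] F [ 1.9  0.9 -1.3] w 11.4 q [ 0.41  0.72 -0.62  1.79  0.56  0.81  1.12]
[ 0.22938362 -0.46938063 -0.09464074]
```

View pics/w13c.png

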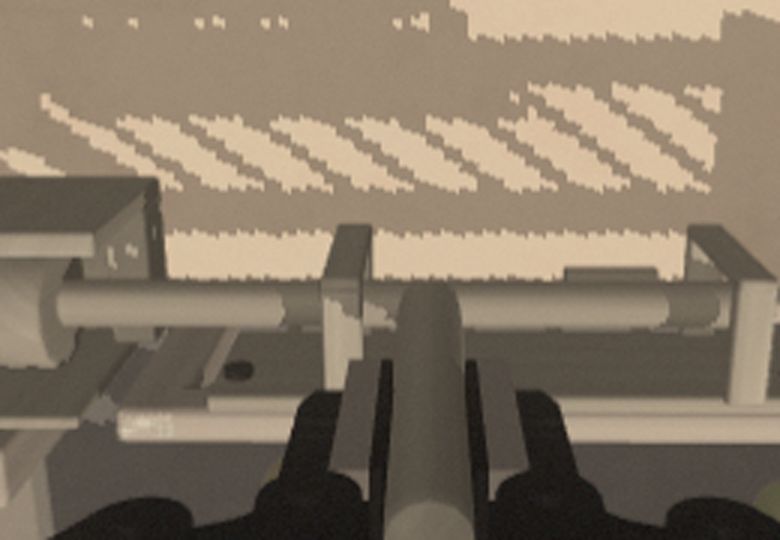

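The post stays fixed in the jaws while the guard drops away, and the force is normal, so the bolt is up about 12 mm. Drawing it in two stages.

Emit:
apply_moves(motion=[[0.3, -0.1, 0, 0, 0], [0.7, -0.1, 0, 0, 0], [1.1, -0.1, 0, 0, 0], [1.5, -0.1, 0, 0, 0], [1.8, -0.1, 0, 0, 0], [1.8, -0.1, 0, 0, 0]])

```text
clock: 15.12
eef_pos: [579.6, -24.2, 112.0]
tool_rot: [-1.571, -0.001, 1.611]
force: [2.6, 0.7, -2.8]
width: 11.7
```

Run:
```python
from h import *
s=st();print(s["torque"])
```

```text
15.12 [579.6 -24.2 112. ] [-1.571e+00 -1.000e-03  1.611e+00] F [ 2.6  0.7 -2.8] w 11.7 q [ 0.38  0.72 -0.62  1.8   0.56  0.81  1.09]
[ 0.21397699 -0.45675308  0.00514132]
```

Emit:
apply_moves(motion=[[0.4, 0, 0, 0, 0], [0.8, 0, 0, 0, 0], [1.2, 0, 0, 0, 0], [1.6, 0, 0, 0, 0], [2.0, 0, 0, 0, 0], [2.0, 0, 0, 0, 0], [2.0, 0, 0, 0, 0]])

```text
clock: 16.0
eef_pos: [578.9, -4.2, 112.0]
tool_rot: [-1.571, -0.001, 1.611]
force: [1.7, 0.9, -2.6]
width: 11.9
```

Run:
```python
from h import *
s=st();print(s["torque"]);p=grab("wrist","w14");
im=cv2.imread("pics/w14.png");cv2.imwrite("pics/w14c.png",cv2.resize(im[130:310,100:400],None,fx=2.6,fy=2.6,interpolation=cv2.INTER_CUBIC))
marks(p,["bolt_head","keeper_lip","gate_hinge"])
```

```text
16.0 [578.9  -4.2 112. ] [-1.571e+00 -1.000e-03  1.611e+00] F [ 1.7  0.9 -2.6] w 11.9 q [ 0.34  0.72 -0.62  1.8   0.56  0.8   1.06]
[ 0.33474739 -0.47148624  0.01309679]
bolt_head [([577.5, -84.0, 87.3], 0.69)]
keeper_lip [([583.1, -114.6, 69.3], 0.91)]
gate_hinge [([595.5, 134.1, 104.3], 0.62)]
```

View pics/w14c.png

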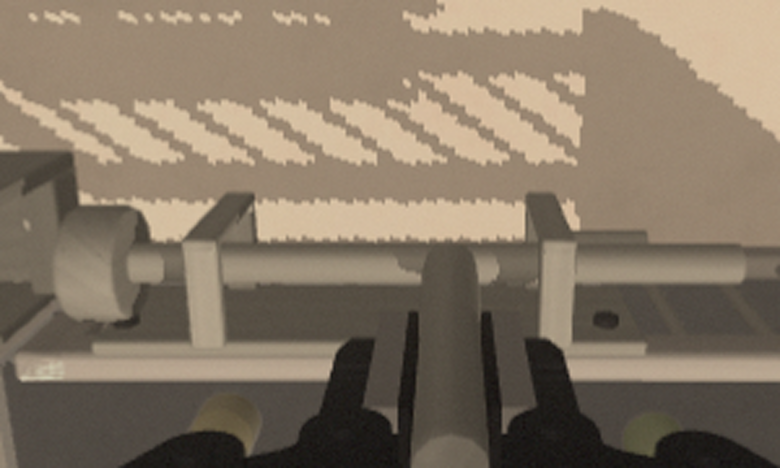

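Drawn 39 mm: the head at crop (100,262) is clear of the keeper, about 16 mm past the lip. Swinging along the hinge arc and turning with the gate.

Emit:
apply_moves(motion=[[0.09, 0, 0.5, 0.037, 0], [0.2, 0, 1.01, 0.075, 0], [0.34, 0, 1.5, 0.112, 0], [0.48, 0, 2.01, 0.15, 0], [0.65, 0, 2.5, 0.188, 0], [0.83, 0, 2.98, 0.225, 0], [1.04, 0, 3.45, 0.263, 0], [1.26, 0, 3.92, 0.3, 0], [1.5, 0, 4.38, 0.338, 0], [1.75, 0, 4.83, 0.375, 0], [2.03, 0, 5.27, 0.413, 0], [2.31, 0, 5.7, 0.45, 0], [2.62, 0, 6.11, 0.488, 0], [2.93, 0, 6.52, 0.525, 0], [2.93, 0, 6.52, 0.525, 0], [2.93, 0, 6.52, 0.525, 0]])

```text
clock: 18.2
eef_pos: [512.4, 21.3, 111.9]
tool_rot: [-1.571, 0.0, 1.085]
force: [2.1, -2.0, -1.4]
width: 11.2
```

Run:
```python
from h import *
s=st();print(s["torque"]);p=grab("wrist","w15");marks(p,["bolt_head","bolt_post","keeper_lip","gate_hinge","petri","vial_a"])
p=grab("scene","s15");marks(p,["bolt_head","bolt_post","keeper_lip","gate_hinge","petri","vial_a","knob_grip"])
im=cv2.imread("pics/s15.png");cv2.imwrite("pics/s15c.png",cv2.resize(im[170:320,110:370],None,fx=3,fy=3,interpolation=cv2.INTER_CUBIC))
```

```text
18.2 [512.4  21.3 111.9] [-1.571  0.     1.085] F [ 2.1 -2.  -1.4] w 11.2 q [ 0.22  0.61 -0.47  1.98  0.44  0.65  0.55]
[-0.48597643 -0.54101672  0.06908634]
bolt_head [([472.0, -49.1, 88.3], 0.85)]
bolt_post [([512.4, 22.0, 152.3], 0.92)]
keeper_lip [([470.8, -49.6, 85.9], 0.46)]
gate_hinge [([470.0, -72.1, -1.2], 0.74)]
petri [([472.5, -72.9, 0.7], 0.87)]
vial_a [([674.4, 74.9, 9.6], 0.45)]
bolt_head [([470.5, -55.8, 88.6], 0.96)]
bolt_post [([510.4, 22.1, 152.9], 0.64)]
keeper_lip [([579.9, -110.1, 69.3], 0.6)]
gate_hinge [([594.8, 131.8, 100.9], 0.57)]
petri [([470.0, -77.1, 2.8], 0.59)]
vial_a [([675.3, 71.7, 6.3], 0.59), ([672.0, -81.5, 9.1], 0.45)]
knob_grip [([463.0, -298.4, 67.5], 0.48)]
```

View pics/w15.png

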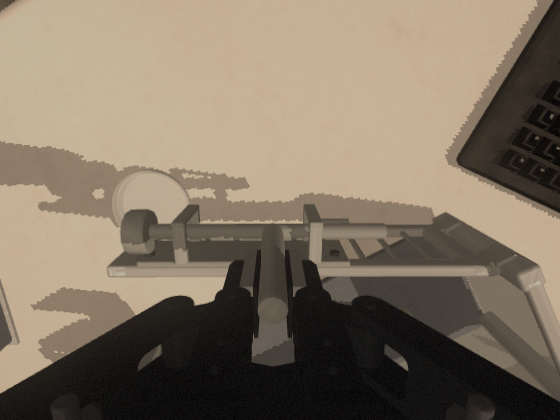

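View pics/s15c.png

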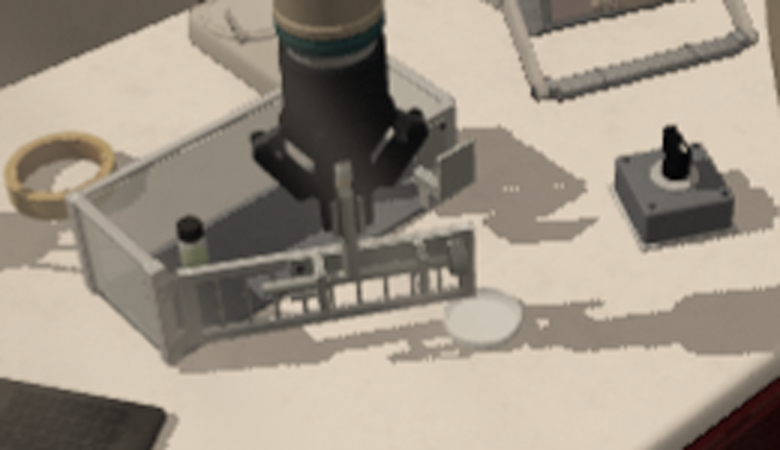

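The gate is at about 29.7° from the post's arc, and the rail is parallel to the jaws. The petri dish and vials are where they were at the start, and the holding force is about 3 N. Handing in.

Run:
```python
from h import *
st();print(ctrl.finish_job())
```

```text
18.95 [512.4  21.6 111.9] [-1.571  0.     1.085] F [ 2.6 -2.  -2.6] w 11.7 q [ 0.22  0.61 -0.47  1.98  0.44  0.65  0.55]
the job is handed in; nothing more can be done
None
```

The job is done and handed in at 18.95 s, with the arm still holding the gate about 30° open.

- **Interlock:** I turned the grey box's knob clockwise to its stop. The tool turned 1.095 rad, and the twisting moment on it rose to 0.69 N m, far above the spring's 0.1. After I let go, the pictures showed the wing back parallel to the box.
- **Bolt:** I lifted it about 12 mm by the post and drew it about 39 mm. The pictures showed the head clear of the keeper, and the force on the tool stayed around 3–4 N.
- **Gate:** I swung it along its hinge arc to about 29.7° by the post's position, with a holding force of about 3–4 N.
- **Left alone:** The networks put the petri dish and both vials within about 5 mm of where they were at the start, which is about their accuracy.

Three things did not go as planned or disagreed:

- **First knob grip:** The fingers shut on top of the wing, pressing with about 7 N, because the real fingertips sit about 24 mm short of the nominal TCP. I corrected for this from then on.
- **Release move:** One row carried a wrong turn value, so the tool may have twisted the knob up to 0.19 rad further against its stop as the fingers opened. The next row undid it, and I did not record the force during that moment.
- **Gripper width:** The reading was about 1–2 mm below the 13 mm given for the wing and the post. Both were clearly between the pads in the pictures.

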